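# Load the reader's shuttle under its sprung flap

### The arm

A 7-joint arm with a two-finger parallel gripper is mounted at the origin on the work surface. World frame = base frame: x ahead of the robot, y to its left, z up, the work surface at z = 0. Lengths are in m, angles in rad, forces in N, time in s.
With the tool pointing down it reaches from about 0.35 to 0.9 m from the base axis. Payload 8.1 kg.
Tool frame: the origin (TCP) lies at the very end of the fingers, on their centre line; the grasp point (between the pads) lies 19 mm behind it (arm.tcp_to_grasp is the z of the grasp point in the tool frame, in m); z points along the fingers, y is the line along which they close (so a half turn about z gives the same grasp; the last joint's range is limited). The gripper opens to 92 mm and grips with 3 to 60 N. Pads are 19 mm wide; open, the fingers measure 130 mm over their backs; the gripper's body (75 mm by 190 mm) begins 47 mm behind the grasp point.
Start: joints at [1.134, 0.434, 0.025, 1.573, -0.012, 1.134, -0.075], TCP at [0.205, -0.591, 0.227] pointing down, gripper open.
Joint ranges: [-2.62, 2.62], [-0.44, 2.09], [-1.27, 1.32], [0.08, 2.57], [-1.32, 4.46], [0.12, 2], [-2.74, 2.74]. Speed limits (rad/s): [2.22, 2.22, 3.01, 3.01, 3.14, 3.14, 3.14].

### API

Orientations are given as a rotation vector (axis times angle).
In Python, from cell import readout, vision, sign_off, arm gives the robot as it stands. The module is installed in compiled form; this text tells all that it offers.
- The arm moves only by the shell command python3 -m creep 'ROWS' [FORCE]. ROWS is JSON, a list of rows, each a list of 5 numbers: the shift along the tool's x, y, z in units of 4 cm (1.0 is 4 cm), then the turn about the tool's z in units of 4 degrees (1.0 is 4 degrees), then the opening, from 0 (shut) to 1 (fully open). A call has 1 to 12 rows; each row shifts and turns the commanded pose from where the row before left it, along the tool's axes as they then stand; what a row does not reach is not made up. A row lasts 1/8 s, in which the tool goes at most 62.5 mm and 10.7 degrees, less where a joint would pass 70% of its speed; a pose out of reach is approached as far as the arm can. A call with a number of a shift or a turn outside -1 to 1 is refused whole. A call with a gripper value outside its range is refused whole. The fingers move at their own pace and stop on an object; FORCE is the grip in N (left out, the last holds). Time passes only in rows, so rows that do not move let the fingers close. It gives the time, the measured TCP pose, the force, the opening and the grip force at its end, in the units of the state.
- readout.observe(): the state, without advancing time (a new reading comes with each control period).
- vision.get_image(name): name is "scene" or "side" or "wrist"; returns a dict with "pixels" (400x640x3 uint8, blue, green, red), "z_map" (400x640 float32, m along the optical axis (not along the pixel's ray), 0 where there is no reading), "camera_matrix" (3x3 intrinsics, pixels), "k1" (the pictures are not rectified: a ray, as slopes to the right and down, at radius r is drawn at 1 + k1 r^2 times it, then the intrinsics apply), "position" and "rotation" of the camera in the world. Camera axes: x right, y up, looking along -z (the intrinsics and any distortion apply to the point x, -y, -z); pixel columns grow to the right and rows downward; lengths in m; the calibration is good to about 2 mm. A picture is of the moment at which its call begins.
- sign_off(): hands the job in; it is judged then, once.
The state is a dict: "clock": time; "joints": joint angles; "dq": joint speeds; "joint_efforts": joint torques, N m; "position": TCP position; "ee_rot": TCP orientation; "force": force on the tool from outside, world axes, zero at the start; "ft_torque": the same for the moment, N m; "width": opening from 0.0 (shut) to 1.0 (fully open); "gripper_force": force on a finger pad.
Only numpy, scipy, OpenCV 4.12 (cv2) and the standard library are available. Lean on these libraries where they do the work, as an engineer would, in place of code of your own. Each camera call takes 0.05 s, during which the arm holds its last target. There are 200 camera calls.

### The job

Load the sample reader without gripping anything: press the reader's blue bar down with one fingertip to hold its orange sprung flap up clear of the shuttle, and meanwhile push the blue shuttle by its upright tab with the other finger, in under the flap until it is fully home against the end stop. Keep the bar down until the shuttle is home, then take the fingers away so that the flap springs shut. Slide the shuttle only, never lift it, and leave the vials and the bottle alone.

Things in the scene. Friction and masses are not known exactly. Their poses are not given: they have to be found in the camera images.
- bay: White sample reader, fixed; place and yaw vary. Origin on the table under the flap hinge, in the plane of the front face. Axes: x along the lane into the reader, y left looking in, z up. In mm: housing x 0 to 140, y -77 to 65, 40 high. In front a grey base plate, x -172 to 0, y -69 to 59, top 6 above the table. Open shuttle lane on it, centred on y = -38.
- lane_end (a point): Foot of the end stop, middle of the lane floor (bay x 52, y -38, 6 mm above the table). The lane is 36 mm wide between two aluminium guides 6 mm high; it runs from bay x = -168 to the front face and on through a tunnel 36 mm wide, 22 mm high.
- hinge (a point): Middle of the flap's hinge tube: 8 mm diameter, along bay x from -165 to 0 at bay y = 0, 28 mm above the table, on two brackets 32 mm high.
- press_bar (a point): Blue round bar, 12 mm diameter, rigid with the flap, across the hinge from the lane. Point at mid-length on its axis; it runs along bay x from -162 to -6 mm. Flap shut: axis at bay y +36, top 46 mm above the table. At 0.6 rad: axis still near y +36, top about 24 mm above the table. A finger can slide along it while pressing it down.
- blade_edge (a point): Orange flap plate in front of the tunnel, rigid with the bar: bay y -57 to -19, x -6 to -2 mm, with a lip out to x -18 at its top (50 mm above the table). Shut, its lower edge is 12 mm above the table: only the shuttle's thin neck fits under it. Point: middle of that lower edge.
- flap (a joint): Angle of flap and bar about the hinge, rad: 0 shut (start), grows as the bar is pressed and the blade rises, stop at 0.7. A spring shuts it: about 4 N on the bar starts it, about 8 N holds it fully down. From 0.38 the shuttle's body passes freely under the blade; 0.6 is comfortable.
- shuttle: Loose blue shuttle, 88 x 32 mm, about 80 g, flat in the lane. Origin at the centre of its underside, x to its nose, z up. Neck plate 4.5 mm thick over the whole length; body 14 mm high, with a glass slip, from x 0 to 44; upright push tab x -44 to -36, 32 mm wide, top 44 mm above the underside (50 mm above the table).
- shuttle_nose (a point): Middle of the lower front edge of the shuttle. Home: at bay x = +52 (touching the end stop). It starts 8 to 40 mm in front of the reader's front face.
- shuttle_tab (a point): Middle of the rear face of the push tab, where to push, 30 mm above the shuttle's underside (36 mm above the table).
- vial_a: Bystander: red-capped vial, 24 mm diameter, 55 mm tall, standing on the table; origin at the centre of its underside.
- vial_b: Bystander: white-capped vial, 24 mm diameter, 55 mm tall; origin at the centre of its underside.
- dropper: Bystander: amber bottle with black cap, 36 mm diameter, 85 mm tall; origin at the centre of its underside.
There are look-alikes about, which are no part of the job. There is more than one size of the shuttle; the job needs the smaller.

How it is judged:
By the outcome, as a careful person would: the job done as asked, in the order asked, and still so for the second after the job is handed in, with the robot touching nothing.
It also fails if it takes over 48 s, if anything falls off the work surface, if the arm or the gripper's body presses on something with over 40 N, if the wrist force passes 120 N, or if a joint passes its speed limit or range.

## Working session

There is one attempt and no reset: what is moved stays moved. The work goes in short steps, Python scripts to look and compute and a shell command to move; the robot and the scene stay as the last step left them, time stands still between calls to the robot, and variables do not carry over. Pictures are saved under pics/ and viewed, at most 10 in all, crops included, and the job is handed in when it is done.

```bash
mkdir -p pics
cat > h.py <<'E'
import numpy as np, cv2
from cell import readout, vision, arm
def cam(n):
    d=vision.get_image(n); return d
def pts(d):
    z=d["z_map"]; K=np.array(d["camera_matrix"]); h,w=z.shape
    u,v=np.meshgrid(np.arange(w),np.arange(h))
    n=cv2.undistortPoints(np.stack([u,v],-1).reshape(-1,1,2).astype(np.float64),K,np.array([d["k1"],0,0,0,0.])).reshape(h,w,2)
    P=np.stack([n[...,0]*z,-n[...,1]*z,-z],-1)
    R=np.array(d["rotation"])
    if R.shape!=(3,3): R=cv2.Rodrigues(R.astype(float))[0]
    W=P@R.T+np.array(d["position"]); W[z==0]=np.nan
    return W
def ray(d,u,v,h):
    K=np.array(d["camera_matrix"]); n=cv2.undistortPoints(np.array([[[u,v]]],float),K,np.array([d["k1"],0,0,0,0.])).ravel()
    R=np.array(d["rotation"])
    if R.shape!=(3,3): R=cv2.Rodrigues(R.astype(float))[0]
    r=R@np.array([n[0],-n[1],-1]); p=np.array(d["position"]); return p+r*(h-p[2])/r[2]
E
python3 - <<'E'
from h import *
import pickle
D={n:cam(n) for n in("scene","side")}
pickle.dump(D,open("d0.pkl","wb"))
for n in D:
    cv2.imwrite(f"pics/{n}0.png",D[n]["pixels"]); print(n,D[n]["position"],D[n]["rotation"],D[n]["k1"],D[n]["camera_matrix"])
print(readout.observe(), arm.tcp_to_grasp)
E
```

```text
scene [0.98738939 0.35183283 0.688561  ] [0.32131814 0.85252743 2.26512373] -0.032889551110213466 [[398.39363496   0.         318.51833759]
 [  0.         398.39363496 206.36821248]
 [  0.           0.           1.        ]]
side [ 0.31450023 -0.38687352  0.54506488] [ 0.74520637 -0.28470593 -0.67829919] -0.022128847127752177 [[376.41059248   0.         317.50272697]
 [  0.         376.41059248 197.59650782]
 [  0.           0.           1.        ]]
{'clock': 0.1, 'joints': array([ 1.13441137,  0.43511817,  0.02496337,  1.57402208, -0.01158636,
        1.13399427, -0.0751116 ]), 'dq': array([ 2.81414913e-05, -1.79198820e-03, -9.64710047e-04, -3.00785250e-03,
       -2.63809415e-04, -8.83546444e-04,  4.29571588e-04]), 'joint_efforts': array([ 3.70534908e-03, -6.69131184e+01,  9.88331437e-01, -3.15146828e+01,
       -6.04687748e-02,  3.74237169e-02,  5.72162298e-05]), 'position': array([ 0.20456152, -0.59008308,  0.22603899]), 'ee_rot': array([-3.09662956e+00, -5.21551156e-01,  5.71247514e-04]), 'force': array([-0.06148344,  0.05227999,  0.63864718]), 'ft_torque': array([0.00335362, 0.01281657, 0.03616319]), 'gripper_force': 0.0, 'width': 0.9991505303541711} -0.0188
```

View pics/scene0.png

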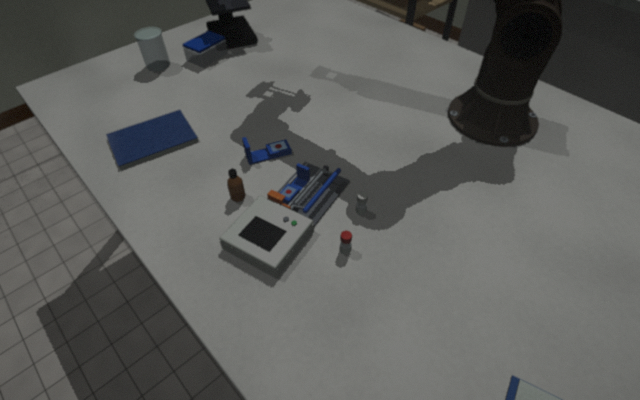

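View pics/side0.png

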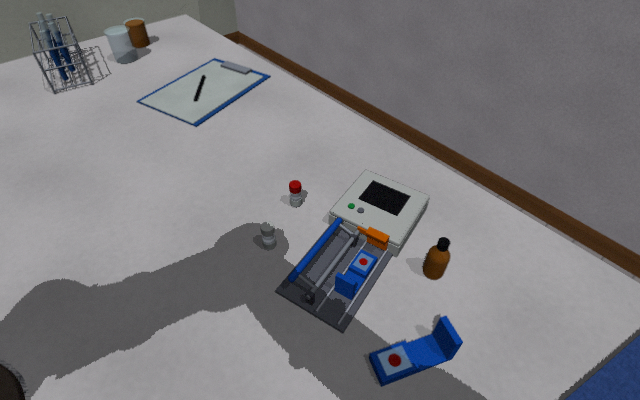

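The side view shows two shuttle candidates: A in the reader's lane (side px ~358,270) and B loose on the table by the reader (px ~415,360). A fits the description because it lies flat in the lane and looks smaller. I'll confirm this by measuring and with one enlarged crop.

```bash
cat > m.py <<'E'
from h import *
import pickle
D=pickle.load(open("d0.pkl","rb"))
d=D["side"]; W=pts(d); im=d["pixels"]; hsv=cv2.cvtColor(im,cv2.COLOR_BGR2HSV)
H,S,V=[hsv[...,i].astype(int) for i in range(3)]
z=W[...,2]
roi=np.zeros(z.shape,bool); roi[150:400,240:480]=1
top=roi&(abs(z-.04)<.006)
n,l,st,c=cv2.connectedComponentsWithStats(top.astype(np.uint8))
k=1+np.argmax(st[1:,4]); q=W[l==k]; r=cv2.minAreaRect((q[:,:2]*1000).astype(np.float32))
print("housing rect mm",r,st[k],"z",np.median(q[:,2])); print(cv2.boxPoints(r).round(1))
blue=roi&(H>100)&(H<130)&(S>110)
n,l,st,c=cv2.connectedComponentsWithStats(blue.astype(np.uint8))
for i in range(1,n):
    if st[i,4]>60:
        q=W[l==i]; q=q[~np.isnan(q[:,0])]; r=cv2.minAreaRect((q[:,:2]*1000).astype(np.float32)); print("blue",c[i].round(),st[i,4],np.array(r[0]).round(1),np.array(r[1]).round(1),r[2],"zmax",np.percentile(q[:,2],[2,50,98]).round(4))
x,y,w,h=265,205,150,135
cv2.imwrite("pics/crop0.png",cv2.resize(im[200:390,255:475],(770,600)[:2],interpolation=cv2.INTER_CUBIC) if 0 else cv2.resize(im[200:390,255:475],None,fx=3.1,fy=3.1,interpolation=cv2.INTER_CUBIC))
E
python3 m.py
```

```text
housing rect mm ((649.6177978515625, -119.3895492553711), (302.50262451171875, 141.63894653320312), 15.507792472839355) [ 288  170  142  116 4626] z 0.04055159879769005
[[ 484.9  -91.6]
 [ 522.8 -228.1]
 [ 814.3 -147.2]
 [ 776.4  -10.7]]
blue [314. 250.] 598 [565.  -90.9] [154.6  28.6] 15.556580543518066 zmax [0.0067 0.045  0.0475]
blue [354. 275.] 1026 [ 594.9 -165.5] [89.9 35. ] 15.813032150268555 zmax [0.0077 0.0204 0.0507]
blue [421. 352.] 2501 [ 574.1 -317.4] [ 58.3 151.1] 76.88971710205078 zmax [0.0028 0.0173 0.0577]
```

View pics/crop0.png

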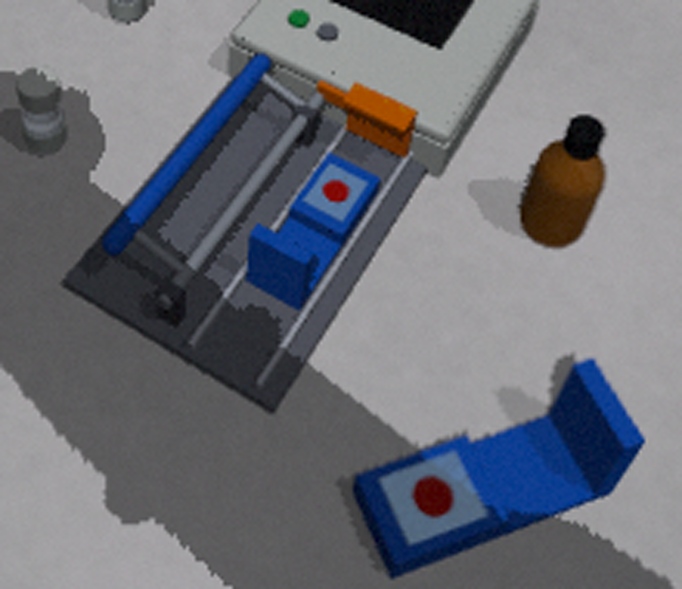

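Crop: A (crop ~310,230) sits in the lane, measures 90 x 35 mm and has its tab top at z 50 mm, so it is the right one. B (crop ~490,470) is about 150 mm long and loose on the table, so it is the decoy. Next I'll refine the bay pose and the clearances.

```bash
cat > m2.py <<'E'
from h import *
import pickle
D=pickle.load(open("d0.pkl","rb"))
a=np.radians(15.6); ex=np.array([np.cos(a),np.sin(a)]); ey=np.array([-ex[1],ex[0]]); O=np.array([658.9,-110.5])
for nme in D:
    d=D[nme]; W=pts(d)*1000; hsv=cv2.cvtColor(d["pixels"],cv2.COLOR_BGR2HSV).astype(int); H,S,V=[hsv[...,i] for i in range(3)]
    B=np.stack([(W[...,:2]-O)@ex,(W[...,:2]-O)@ey,W[...,2]],-1)
    x,y,z=[B[...,i] for i in range(3)]
    near=(abs(x)<260)&(abs(y)<200)
    blue=near&(H>100)&(H<130)&(S>110)
    m=blue&(z>42)&(y>15)&(y<60)
    p=np.polyfit(x[m],y[m],1); print(nme,"bar n",m.sum(),"y at -84",np.polyval(p,-84),"slope deg",np.degrees(np.arctan(p[0])),"x",np.percentile(x[m],[0,1,99,100]).round(1),"y",np.percentile(y[m],[2,98]).round(1),"z",np.percentile(z[m],[50,99]).round(1))
    m=blue&(z>32)&(y<-10)&(y>-75)&(x<-40); print(" tab n",m.sum(),"x",np.percentile(x[m],[0,2,50,98,100]).round(1),"y",np.percentile(y[m],[2,50,98]).round(1),"z",z[m].max())
    m=blue&(z>15)&(z<25)&(y<-10)&(y>-75)&(x>-90); print(" body x",np.percentile(x[m],[2,98]).round(1),"y",np.percentile(y[m],[2,98]).round(1)) if m.any() else 0
    m=(abs(z-40)<4)&(x>-10)&(x<160)&(abs(y)<90)&(S<60); print(" hous x",np.percentile(x[m],[.5,2,98,99.5]).round(1),"y",np.percentile(y[m],[.5,2,98,99.5]).round(1),"z",np.median(z[m]))
    m=near&(H<20)&(S>120)&(z>15); 
    for nm,mm in(("orangeflap",m&(y>-70)&(y<0)&(x<10)),("bottle",m&(y<-80)),("red",near&((H<8)|(H>172))&(S>120)&(y>70)),("tall",near&(z>46)&(y>62))):
        if mm.sum()>5: print(" ",nm,mm.sum(),[np.percentile(q[mm],[3,97]).round(0) for q in(x,y,z)])
E
python3 m2.py
```

```text
scene bar n 229 y at -84 37.24156537024865 slope deg -0.08434015429207152 x [-157.1 -153.8   -9.1   -8.1] y [31.9 41.9] z [44.7 47.7]
 tab n 92 x [-120.9 -119.6 -112.7 -110.1 -109.5] y [-51.2 -35.3 -21.2] z 51.672887005138726
 body x [-76.  -31.1] y [-52.4 -20.5]
 hous x [  1.6   4.8 138.  139.5] y [-74.7 -71.8  63.3  65. ] z 39.763678198483255
  orangeflap 145 [array([-41.,  -1.]), array([-54.,  -6.]), array([26., 51.])]
  bottle 82 [array([-176.,   23.]), array([-152., -125.]), array([18., 66.])]
  red 77 [array([ 1., 20.]), array([140., 157.]), array([52., 57.])]
  tall 209 [array([-110.,   20.]), array([117., 158.]), array([47., 57.])]
side bar n 507 y at -84 35.061303566603854 slope deg -0.6898417777124135 x [-162.5 -160.9   60.3  107.2] y [30.2 41.3] z [45.2 47.8]
 tab n 232 x [-121.4 -120.7 -119.1 -112.1 -111.5] y [-53.  -37.8 -21.4] z 52.376950764576435
 body x [-76.1 -32.6] y [-52.9 -21.4]
 hous x [-1.000e-01  1.000e+00  1.346e+02  1.376e+02] y [-76.2 -75.   61.3  63.6] z 40.27414039896898
  orangeflap 405 [array([-55.,  -3.]), array([-56.,  -5.]), array([17., 52.])]
  bottle 629 [array([-179.,    6.]), array([-157., -126.]), array([18., 66.])]
  red 139 [array([-2., 17.]), array([137., 157.]), array([41., 56.])]
  tall 269 [array([-113.,   17.]), array([115., 156.]), array([47., 57.])]
```

```bash
cat > g.py <<'E'
from h import *
a=np.radians(15.6); ex=np.array([np.cos(a),np.sin(a)]); ey=np.array([-ex[1],ex[0]]); O=np.array([658.9,-110.5])
def show():
    s=readout.observe(); R=cv2.Rodrigues(np.array(s["ee_rot"]))[0]; p=s["position"]*1000
    yaw=np.degrees(np.arctan2(R[1,0],R[0,0])); print("t",s["clock"],"bay",((p[:2]-O)@ex).round(1),((p[:2]-O)@ey).round(1),"z",p[2].round(1),"yaw",yaw.round(2),"zax",R[:,2].round(3),"F",np.round(s["force"],1),"w",s["width"])
    return R,p
if __name__=="__main__":
    import sys
    R,p=show()
    if len(sys.argv)>1:
        b=np.array([float(v) for v in sys.argv[1:4]]); t=np.r_[O+b[0]*ex+b[1]*ey,b[2]]
        print("units",(R.T@(t-p)/40).round(2))
E
python3 -m creep '[[0,0,0,0.85,0.6]]'; python3 g.py -136 -1 130
```

```text
clock: 0.22
position: [0.2045, -0.5902, 0.2262]
ee_rot: [-3.111, -0.428, 0.0]
force: [-0.2, -0.5, -0.2]
width: 0.933
gripper_force: 0.0
t 0.225 bay -566.6 -339.8 z 226.2 yaw 15.66 zax [-0.     0.001 -1.   ] F [-0.2 -0.5 -0.2] w 0.9334627809953487
units [10.77 -8.46  2.41]
```

```bash
python3 -m creep '[[1,-0.8,0,0,0.6],[1,-0.8,0,0,0.6],[1,-0.8,0,0,0.6],[1,-0.8,0,0,0.6],[1,-0.8,0,0,0.6],[1,-0.8,0,0,0.6],[1,-0.8,0,0,0.6],[1,-0.8,0,0,0.6],[1,-0.8,0,0,0.6],[1,-0.8,0,0,0.6],[0.7,-0.4,0,0,0.6],[0,0,0,0,0.6]]'; python3 g.py -136 -1 80
```

```text
clock: 1.72
position: [0.527, -0.1483, 0.2263]
ee_rot: [-3.11, -0.437, -0.0]
force: [-0.7, -0.7, -0.2]
width: 0.599
gripper_force: 0.0
t 1.725 bay -137.2 -0.9 z 226.3 yaw 15.99 zax [-0.     0.001 -1.   ] F [-0.7 -0.7 -0.2] w 0.5990039577834687
units [0.03 0.01 3.66]
```

```bash
python3 -m creep '[[0.03,0,0.9,0.1,0.6],[0,0,0.9,0,0.6],[0,0,0.9,0,0.6],[0,0,0.9,0,0.6],[0,0,0,0,0.6]]'; python3 g.py -136 -1 22; python3 -c "
from h import *
cv2.imwrite('pics/w1.png',np.hstack([cam('wrist')['pixels'][::1]])); im=cam('side')['pixels']; cv2.imwrite('pics/s1.png',cv2.resize(im[170:350,250:450],None,fx=3,fy=3))"
```

```text
clock: 2.35
position: [0.524, -0.1515, 0.0805]
ee_rot: [-3.112, -0.417, 0.009]
force: [-0.6, -0.4, 1.2]
width: 0.601
gripper_force: 0.0
t 2.35 bay -140.9 -3.2 z 80.5 yaw 15.25 zax [-0.006  0.001 -1.   ] F [-0.6 -0.4  1.2] w 0.6010523285929019
units [ 0.13 -0.05  1.46]
```

View pics/s1.png

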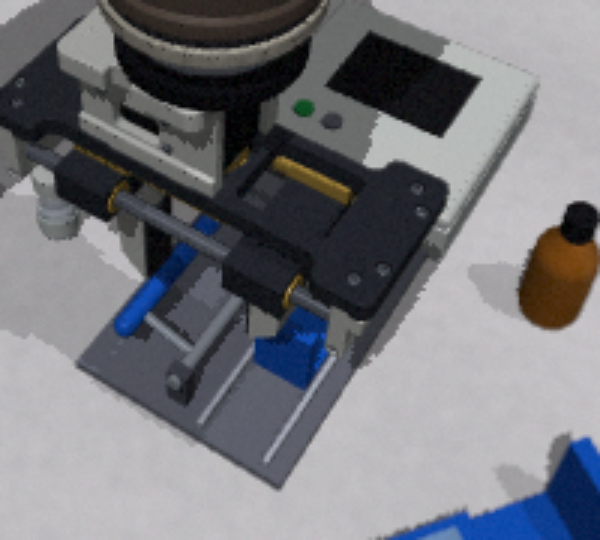

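View pics/w1.png

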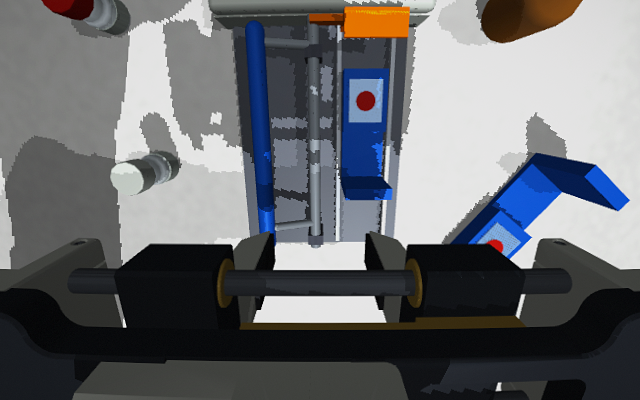

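Side crop: the fingers straddle the hinge, with the left one over the bar (~150,300) and the right one behind the tab (~345,340). Wrist view: the bar is at column ~260, the tab at ~365, and the vials are clear. I'll trim the position and then press down.

```bash
python3 -m creep '[[0.1,-0.05,0.2,-0.1,0.6],[0,0,0.2,0,0.6],[0,0,0.2,0,0.6],[0,0,0,0,0.6]]'; python3 g.py -136 -1 22
```

```text
clock: 2.95
position: [0.5296, -0.1478, 0.058]
ee_rot: [-3.112, -0.43, 0.002]
force: [-0.4, 0.3, -0.1]
width: 0.599
gripper_force: 0.0
t 2.95 bay -134.6 -1.1 z 58.0 yaw 15.72 zax [-0.001  0.    -1.   ] F [-0.4  0.3 -0.1] w 0.5986942141212016
units [-0.03 -0.    0.9 ]
```

```bash
python3 -m creep '[[-0.04,0,0.1,0,0.6],[0,0,0.1,0,0.6],[0,0,0.1,0,0.6],[0,0,0.1,0,0.6],[0,0,0.1,0,0.6],[0,0,0.1,0,0.6],[0,0,0.1,0,0.6],[0,0,0.1,0,0.6],[0,0,0.1,0,0.6],[0,0,0,0,0.6],[0,0,0,0,0.6]]'; python3 g.py -45 -1 22; python3 -c "
from h import *
im=cam('wrist')['pixels']; cv2.imwrite('pics/w2.png',im)"
```

```text
clock: 4.32
position: [0.529, -0.1474, 0.023]
ee_rot: [-3.111, -0.431, -0.001]
force: [-0.6, 3.2, 6.7]
width: 0.599
gripper_force: 3.9
t 4.325 bay -135.0 -0.6 z 23.0 yaw 15.76 zax [ 0.     0.001 -1.   ] F [-0.6  3.2  6.7] w 0.5991517565684986
units [2.25 0.02 0.03]
```

View pics/w2.png

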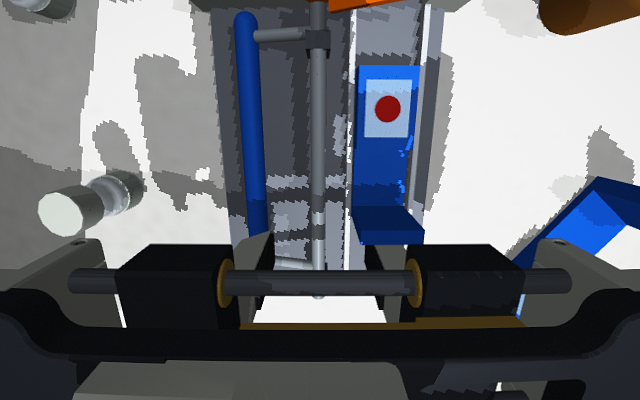

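Wrist view: the bar is pressed (vertical force 6.7 N, z 23 mm, so flap ~0.6 rad), the orange lip is lifted (~370,5), and the tab (~388,230) is just ahead of the right finger. Now pushing.

```bash
python3 -c "
from h import *
from g import O,ex,ey
d=cam('scene'); W=pts(d)*1000; h=cv2.cvtColor(d['pixels'],cv2.COLOR_BGR2HSV); x=(W[...,:2]-O)@ex; y=(W[...,:2]-O)@ey
m=(h[...,0]<20)&(h[...,1]>120)&(abs(x+10)<25)&(y>-75)&(y<0)&(W[...,2]>15); print('orange z',np.percentile(W[...,2][m],[2,50,98]))"
python3 -m creep '[[0.1,0,0,0,0.6],[0.15,0,0,0,0.6],[0.15,0,0,0,0.6],[0.15,0,0,0,0.6],[0.15,0,0,0,0.6],[0.15,0,0,0,0.6]]'; python3 g.py -45 -1 23
```

```text
orange z [38.97682189 60.16909237 75.50854597]
clock: 5.18
position: [0.5597, -0.1417, 0.0225]
ee_rot: [3.11, 0.426, -0.005]
force: [-5.5, -7.5, 7.1]
width: 0.597
gripper_force: 4.7
t 5.175 bay -104.0 -3.4 z 22.5 yaw 15.61 zax [-0.003 -0.003 -1.   ] F [-5.5 -7.5  7.1] w 0.5968657996754445
units [ 1.47 -0.06 -0.02]
```

```bash
python3 -m creep '[[0,0,0,0,0.6],[0,0,0,0,0.6]]'; python3 g.py -45 -1 23; python3 -c "
from h import *
im=cam('wrist')['pixels']; cv2.imwrite('pics/w3.png',im)"
```

```text
clock: 5.42
position: [0.5606, -0.1415, 0.0227]
ee_rot: [3.11, 0.427, -0.002]
force: [-3.2, -6.4, 5.7]
width: 0.6
gripper_force: 4.0
t 5.425 bay -103.0 -3.4 z 22.7 yaw 15.63 zax [-0.001 -0.002 -1.   ] F [-3.2 -6.4  5.7] w 0.6002841555832001
units [ 1.45 -0.06 -0.01]
```

View pics/w3.png

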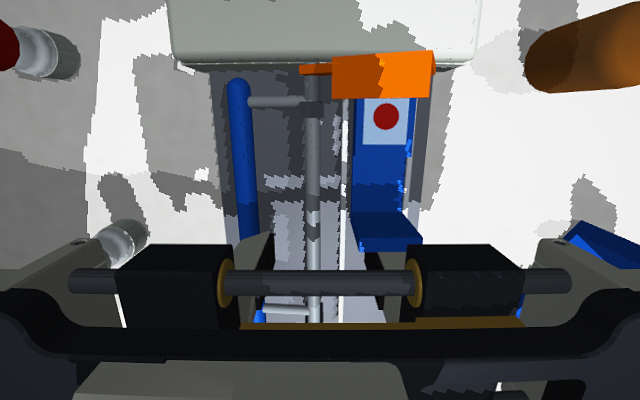

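Wrist view: the shuttle follows, its nose is already under the raised flap (~385,100), and the tab (~385,230) is on the finger. The tool has drifted 3 mm sideways, so I'll correct that while pushing.

```bash
python3 -m creep '[[0.02,-0.05,0,0,0.6],[0.1,-0.03,0,0,0.6],[0.1,0,0,0,0.6],[0,0,0,0,0.6]]'; python3 g.py -45 -1 23
```

```text
clock: 5.98
position: [0.5674, -0.138, 0.0226]
ee_rot: [3.109, 0.424, -0.005]
force: [-4.2, -11.4, 5.6]
width: 0.597
gripper_force: 5.7
t 5.975 bay -95.5 -1.9 z 22.6 yaw 15.55 zax [-0.002 -0.004 -1.   ] F [ -4.2 -11.4   5.6] w 0.5968037978088574
units [ 1.26 -0.02 -0.01]
```

```bash
python3 -c "
from h import *
a=cam('scene')['pixels'][150:250,240:370]; b=cam('side')['pixels'][200:330,260:420]
a=cv2.resize(a,None,fx=3.05,fy=3.05,interpolation=2); b=cv2.resize(b,None,fx=2.35,fy=2.35,interpolation=2)
h=max(a.shape[0],b.shape[0]); pad=lambda i: cv2.copyMakeBorder(i,0,h-i.shape[0],0,0,0)
o=cv2.LUT(np.hstack([pad(a),pad(b)]),np.clip((np.arange(256)/255)**.6*255,0,255).astype(np.uint8)); print(o.shape); cv2.imwrite('pics/c4.png',o)"
```

```text
(306, 772, 3)
```

View pics/c4.png

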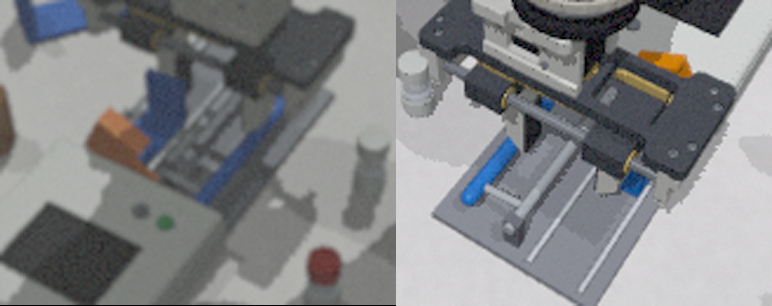

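Scene crop: the flap is up (~120,130) and the shuttle is entering. Side crop: the bar finger (~520,150) looks slightly inboard of the bar. I'll measure the finger's true extent from depth.

```bash
python3 -c "
from h import *
from g import O,ex,ey,show
show()
for n in('side','scene','wrist'):
  d=cam(n); W=pts(d)*1000; h=cv2.cvtColor(d['pixels'],cv2.COLOR_BGR2HSV); x=(W[...,:2]-O)@ex; y=(W[...,:2]-O)@ey; z=W[...,2]
  bl=(h[...,0]>100)&(h[...,0]<130)&(h[...,1]>110)
  for lo,hi in((23,30),(30,40),(40,55)):
    for nm,a,b in(('L',12,62),('R',-65,-12)):
      m=~bl&(z>lo)&(z<hi)&(x>-120)&(x<-70)&(y>a)&(y<b)
      if m.sum()>8: print(n,nm,lo,hi,m.sum(),'x',np.percentile(x[m],[3,97]).round(1),'y',np.percentile(y[m],[3,25,75,97]).round(1))
  m=bl&(y>15)&(y<60)&(z<40)&(x>-165)&(x<0)&(z>12)
  p=np.polyfit(x[m],y[m],1); print(n,'bar y at -95',np.polyval(p,-95).round(1),'y',np.percentile(y[m],[3,50,97]).round(1),'z',np.percentile(z[m],[50,97]).round(1))
"
```

```text
t 6.075 bay -95.5 -1.9 z 22.6 yaw 15.55 zax [-0.002 -0.004 -1.   ] F [ -4.4 -11.1   6.3] w 0.5958136851429355
side L 23 30 27 x [-105.9  -86.5] y [25.4 26.  29.3 33.1]
side L 30 40 45 x [-106.7  -87.6] y [25.4 25.8 34.4 40.4]
side R 30 40 33 x [-106.8  -99.8] y [-46.  -42.6 -34.8 -30.6]
side L 40 55 69 x [-106.8  -93.1] y [25.5 26.4 37.3 42.8]
side R 40 55 45 x [-106.9 -102.5] y [-46.6 -43.4 -35.  -30.2]
side bar y at -95 35.8 y [31.8 36.1 42.6] z [27.9 30.6]
scene L 23 30 15 x [-99.9 -73.8] y [25.9 31.4 38.  44.2]
scene R 23 30 9 x [-101.8  -76.4] y [-53.1 -30.3 -28.6 -23.2]
scene L 30 40 23 x [-104.3  -83.3] y [26.3 30.8 41.4 42.2]
scene R 30 40 13 x [-102.8  -76. ] y [-53.8 -52.5 -29.3 -22.4]
scene L 40 55 48 x [-101.8  -82.8] y [27.7 32.9 42.7 44. ]
scene R 40 55 49 x [-103.   -76.1] y [-53.8 -44.3 -29.7 -24.9]
scene bar y at -95 40.5 y [34.6 40.3 43.5] z [27.5 30.2]
wrist L 23 30 131 x [-104.3  -84.8] y [24.4 24.6 28.5 33.1]
wrist R 23 30 19 x [-104.7  -97.5] y [-30.8 -30.7 -30.6 -30.5]
wrist L 30 40 304 x [-101.8  -84.6] y [24.4 24.7 34.1 40. ]
wrist R 30 40 55 x [-105.  -93.] y [-30.8 -30.7 -30.5 -30.4]
wrist L 40 55 542 x [-95.3 -84.6] y [24.5 26.2 35.9 40.6]
wrist R 40 55 271 x [-97.6 -84.8] y [-45.7 -40.1 -30.6 -30.4]
wrist bar y at -95 35.3 y [31.1 35.6 41.9] z [28.1 29.8]
```

The depth data shows the fingertip narrows to ~8 mm (y 25–33), so its bevelled flank is wedging the bar from the inboard side. The bar is only at ~0.43 rad. Widening the opening slides the tip fully onto the bar and drives the bar further down.

```bash
python3 -m creep '[[-0.05,0,0,0,0.62],[0,0,0,0,0.64],[0,0,0,0,0.66],[0,0,0,0,0.68],[0,0,0,0,0.7],[0,0,0,0,0.72],[0,0,0,0,0.74],[0,0,0,0,0.74],[0,0,0,0,0.74]]' 40
cat > chk.py <<'E'
from h import *
from g import O,ex,ey,show
show()
for n in('side','scene','wrist'):
  d=cam(n); W=pts(d)*1000; h=cv2.cvtColor(d['pixels'],cv2.COLOR_BGR2HSV); x=(W[...,:2]-O)@ex; y=(W[...,:2]-O)@ey; z=W[...,2]
  bl=(h[...,0]>100)&(h[...,0]<130)&(h[...,1]>110)
  m=bl&(y>15)&(y<60)&(z<46)&(x>-165)&(x<0)&(z>9)
  if m.sum()>20: print(n,'bar y',np.percentile(y[m],[3,50,97]).round(1),'z',np.percentile(z[m],[50,97]).round(1))
  m=~bl&(z>23)&(z<29)&(x>-125)&(x<-30)&(y>12)&(y<62)
  if m.sum()>8: print(n,'fingL y',np.percentile(y[m],[3,97]).round(1))
  m=(h[...,0]<20)&(h[...,1]>120)&(abs(x+10)<25)&(y>-75)&(y<0)&(z>12)
  if m.sum()>8: print(n,'orange z',np.percentile(z[m],[3,97]).round(1))
  m=bl&(y>-60)&(y<-15)&(z>25)&(z<53)&(x>-130)&(x<-20)
  if m.sum()>8: print(n,'tab x',np.percentile(x[m],[3,50,97]).round(1),'y',np.percentile(y[m],[3,97]).round(1),'ztop',z[m].max().round(1))
E
python3 chk.py
```

```text
clock: 7.35
position: [0.5688, -0.1438, 0.024]
ee_rot: [3.103, 0.418, 0.005]
force: [2.7, -25.0, 5.6]
width: 0.737
gripper_force: 10.7
t 7.35 bay -95.7 -7.8 z 24.0 yaw 15.33 zax [ 0.005 -0.01  -1.   ] F [  2.7 -25.    5.6] w 0.7373602418276538
side bar y [32.  36.2 42.6] z [29.2 32.1]
side fingL y [25.9 33.3]
side orange z [55.6 71.7]
scene bar y [34.7 40.7 43.8] z [28.7 31.1]
scene fingL y [26.1 44.1]
scene orange z [39.1 69.7]
scene tab x [-84.  -76.6 -74.9] y [-49.  -22.9] ztop 52.5
wrist bar y [31.3 35.6 41.9] z [29.2 31. ]
wrist fingL y [24.8 42.4]
wrist orange z [20.9 70.9]
wrist tab x [-84.7 -77.6 -76.9] y [-54.  -23.4] ztop 51.5
```

The measurements suggest a step: the bar sits under a ledge about 7 mm above the tip, outboard of the pad. So the bar is securely notched, and I only need to remove the sideways load and go ~7 mm lower.

```bash
python3 -m creep '[[0,0,0.04,0,0.72],[0,0,0.04,0,0.70],[0,0,0.04,0,0.68],[0,0,0.03,0,0.66],[0,0,0.03,0,0.64],[0,0,0,0,0.62],[0,0,0,0,0.62]]'; python3 chk.py
```

```text
clock: 8.38
position: [0.5677, -0.1396, 0.0166]
ee_rot: [3.107, 0.423, 0.002]
force: [-1.0, -14.0, 9.9]
width: 0.617
gripper_force: 8.3
t 8.375 bay -95.6 -3.5 z 16.6 yaw 15.5 zax [ 0.002 -0.006 -1.   ] F [ -1.  -14.    9.9] w 0.6169535811205054
side bar y [30.5 34.5 41.1] z [21.5 23.9]
side fingL y [24.8 37.6]
side orange z [46.9 78.6]
scene bar y [33.  38.8 42.2] z [20.6 23.4]
scene fingL y [27.1 36. ]
scene orange z [40.3 76.9]
scene tab x [-82.9 -76.7 -74.8] y [-49.6 -22.3] ztop 52.0
wrist bar y [29.6 34.2 40.4] z [21.3 23.1]
wrist fingL y [23.8 37.9]
wrist orange z [21.2 79. ]
wrist tab x [-84.8 -77.5 -76.8] y [-53.5 -23.4] ztop 51.9
```

```bash
python3 -m creep '[[0,0.06,0,0,0.61],[0.05,0,0,0,0.6],[0.15,0,0,0,0.6],[0.15,0,0,0,0.6],[0.15,0,0,0,0.6],[0,0,0,0,0.6]]'; python3 chk.py
```

```text
clock: 9.28
position: [0.5855, -0.135, 0.0156]
ee_rot: [3.109, 0.425, -0.005]
force: [-5.0, -10.3, 8.7]
width: 0.599
gripper_force: 6.1
t 9.275 bay -77.3 -3.9 z 15.6 yaw 15.58 zax [-0.002 -0.004 -1.   ] F [ -5.  -10.3   8.7] w 0.5988327851669377
side bar y [25.  34.3 41.1] z [21.6 24.4]
side fingL y [23.5 38. ]
side orange z [68.3 79.5]
side tab x [-67.  -65.8 -62.8] y [-54.5 -48.8] ztop 48.0
scene bar y [33.7 39.  42.2] z [21.  24.1]
scene fingL y [25.3 39.9]
scene orange z [39.6 77.1]
scene tab x [-64.3 -58.4 -56.4] y [-51.3 -22.5] ztop 52.2
wrist bar y [29.7 34.2 40.5] z [21.6 23.4]
wrist fingL y [22.4 36.7]
wrist orange z [39.9 78.7]
wrist tab x [-66.4 -59.2 -58.6] y [-53.8 -23.8] ztop 51.9
```

```bash
python3 -m creep '[[0.1,0.04,0,0,0.6],[0.15,0,0,0,0.6],[0.15,0,0,0,0.6],[0.15,0,0,0,0.6],[0.1,0,0,0,0.6],[0,0,0,0,0.6]]'; python3 chk.py
```

```text
clock: 10.18
position: [0.6104, -0.1295, 0.0153]
ee_rot: [3.109, 0.425, -0.006]
force: [-5.1, -10.2, 8.4]
width: 0.599
gripper_force: 5.5
t 10.175 bay -51.8 -5.3 z 15.3 yaw 15.58 zax [-0.004 -0.004 -1.   ] F [ -5.1 -10.2   8.4] w 0.5994270407214634
side bar y [30.9 35.2 41.7] z [23.2 25.6]
side fingL y [22.  36.1]
side orange z [ 47.4 107.8]
side tab x [-60.4 -40.2 -35.1] y [-55.6 -32.5] ztop 45.7
scene bar y [34.4 39.8 42.6] z [22.9 25.6]
scene fingL y [22.2 38. ]
scene orange z [39.9 75.2]
scene tab x [-51.6 -36.5 -32.6] y [-34.7 -23. ] ztop 52.4
wrist bar y [30.2 34.5 40.9] z [23.1 24.9]
wrist fingL y [21. 36.]
wrist orange z [36.5 77. ]
wrist tab x [-41.1 -34.7 -33.1] y [-55.2 -24.7] ztop 51.7
```

```bash
python3 -m creep '[[0.05,-0.05,0.02,0,0.6],[0.06,0,0,0,0.6],[0.06,0,0,0,0.6],[0.06,0,0,0,0.6],[0,0,0,0,0.6]]'; python3 chk.py
```

```text
clock: 10.95
position: [0.6145, -0.1283, 0.0144]
ee_rot: [3.108, 0.42, -0.018]
force: [-20.7, -14.6, 20.6]
width: 0.597
gripper_force: 14.1
t 10.95 bay -47.6 -5.2 z 14.4 yaw 15.39 zax [-0.011 -0.007 -1.   ] F [-20.7 -14.6  20.6] w 0.5970013045287085
side bar y [30.5 34.7 41.3] z [21.8 24.5]
side fingL y [22.2 37. ]
side orange z [ 63.6 287. ]
side tab x [-56.6 -36.  -32. ] y [-55.6 -32.9] ztop 45.0
scene bar y [35.3 39.6 42.5] z [21.7 25. ]
scene fingL y [22.4 38.6]
scene orange z [39.4 76.7]
wrist bar y [29.8 34.1 40.5] z [21.7 23.4]
wrist fingL y [21.1 35.9]
wrist orange z [36.6 78.4]
wrist tab x [-37.2 -32.3 -28.9] y [-55.6 -24.6] ztop 51.6
```

Bay-x force has risen to 24 N, which should be the stop. But the gripper body is also close above the raised lip (80 vs 78 mm), so the lip could be the cause. I'll back off 2 mm, rise 5 mm with the bar still down, and push again to tell which.

```bash
python3 -m creep '[[-0.1,0,0,0,0.6],[0,0,-0.05,0,0.6],[0,0,-0.06,0,0.6],[0,0,0,0,0.6]]'; python3 chk.py; python3 -m creep '[[0.04,0,0,0,0.6],[0.04,0,0,0,0.6],[0.03,0,0,0,0.6],[0,0,0,0,0.6]]'; python3 chk.py
```

```text
clock: 11.6
position: [0.6145, -0.1276, 0.019]
ee_rot: [3.108, 0.423, -0.007]
force: [-7.0, -11.5, 6.7]
width: 0.599
gripper_force: 7.6
t 11.6 bay -47.4 -4.6 z 19.0 yaw 15.51 zax [-0.004 -0.005 -1.   ] F [ -7.  -11.5   6.7] w 0.5987708097833696
side bar y [31.8 35.8 42.2] z [26.9 29.8]
side fingL y [22.8 32.3]
side orange z [ 31.8 367. ]
side tab x [-37.  -35.9 -29.1] y [-55.5 -49.1] ztop 49.6
scene bar y [36.  40.5 43.7] z [26.5 30.5]
scene fingL y [26.3 43.7]
scene orange z [38.3 71.6]
scene tab x [-47.5 -34.5 -30.5] y [-35.8 -23.3] ztop 51.8
wrist bar y [31.  35.3 41.7] z [26.7 28.5]
wrist fingL y [21.7 33.6]
wrist orange z [34.9 73.6]
wrist tab x [-36.9 -32.2 -28.9] y [-55.3 -24.5] ztop 52.0
clock: 12.25
position: [0.6145, -0.1277, 0.0187]
ee_rot: [3.108, 0.42, -0.019]
force: [-22.4, -13.4, 20.1]
width: 0.6
gripper_force: 14.9
t 12.25 bay -47.4 -4.6 z 18.7 yaw 15.38 zax [-0.011 -0.006 -1.   ] F [-22.4 -13.4  20.1] w 0.6003596354802845
side bar y [31.6 35.9 42.4] z [26.6 29.1]
side fingL y [22.7 32.4]
side orange z [ 32.1 355.1]
side tab x [-55.8 -36.2 -30.1] y [-55.7 -33. ] ztop 51.9
scene bar y [35.9 40.8 43.8] z [26.2 28.6]
scene fingL y [26.  40.6]
scene orange z [39.  71.9]
scene tab x [-47.9 -34.6 -31.4] y [-33.5 -23.8] ztop 51.0
wrist bar y [31.  35.2 41.6] z [26.4 28.2]
wrist fingL y [21.7 34.9]
wrist orange z [34.6 73.8]
wrist tab x [-36.9 -32.3 -29. ] y [-55.5 -24.6] ztop 51.7
```

The stop is identical with the lip clear by ~10 mm, so the shuttle is hard against the end stop (tab rear at bay x ≈ -36.5). I'll back off the tab with the bar still down, then lift away.

```bash
python3 -m creep '[[-0.15,0.04,0,0,0.6],[-0.2,0.02,0,0,0.6],[-0.1,0,0,0,0.6],[0,0,0,0,0.6],[0,0,-0.15,0,0.6],[0,0,-0.2,0,0.6],[0,0,-0.3,0,0.6],[0,0,-0.5,0,0.6],[0,0,-0.8,0,0.6],[0,0,-1,0,0.6],[0,0,-1,0,0.6],[0,0,0,0,0.6]]'; python3 -m creep '[[-1,0,0,0,0.6],[-1,0,0,0,0.6],[-1,0,0,0,0.6],[-1,0,0,0,0.6],[-0.5,0,0,0,0.6],[0,0,0,0,0.6],[0,0,0,0,0.6]]'; python3 chk.py; python3 -c "
from h import *
im=cam('side')['pixels']; cv2.imwrite('pics/s5.png',cv2.resize(im[160:340,250:450],None,fx=3,fy=3,interpolation=2))"
```

```text
clock: 13.9
position: [0.6063, -0.1279, 0.1804]
ee_rot: [3.111, 0.43, 0.009]
force: [0.3, -0.1, -0.2]
width: 0.6
gripper_force: 0.0
clock: 14.78
position: [0.4324, -0.1765, 0.1771]
ee_rot: [-3.112, -0.431, -0.001]
force: [0.2, 0.4, 0.5]
width: 0.6
gripper_force: 0.0
t 14.775 bay -235.9 -2.6 z 177.1 yaw 15.77 zax [ 0.001  0.    -1.   ] F [0.2 0.4 0.5] w 0.599511443783789
side bar y [31.  33.5 40.6] z [44.7 45.8]
side orange z [17.5 51.5]
side tab x [-37.2 -35.7 -28.9] y [-55.5 -31. ] ztop 52.2
scene bar y [32.3 38.1 41.6] z [44.3 45.9]
scene orange z [35.8 51.5]
scene tab x [-36.7 -30.3 -27.2] y [-51.4 -23.2] ztop 51.9
wrist bar y [29.5 34.3 40.6] z [44.6 45.9]
```

View pics/s5.png

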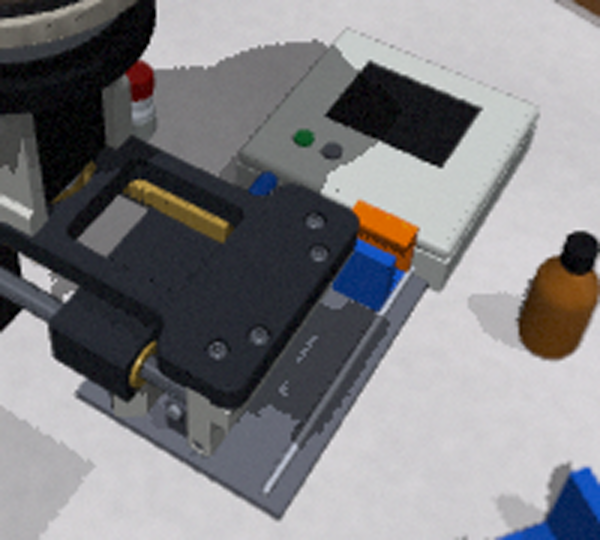

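The picture shows the flap shut (~385,235), the tab tight in front of it (~365,275), the bottle undisturbed, and the robot touching nothing. Handing in.

```bash
python3 -c "
from cell import sign_off
print(sign_off())"
```

```text
the job is handed in; nothing more can be done
None
```

The job is handed in: the smaller shuttle is hard against the end stop (tab rear at bay x ≈ -36.5 mm, about 0.5 mm from nominal and within calibration error), the bar was held down until then, the flap has sprung shut, the vials and bottle were not touched, and the arm was clear after about 15 s.

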